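Click a sensor module's cover on with the bench pliers

TASK

Stand the unfinished sensor module (the one whose cover still sits well off its housing) upright on the small work rest between the pads of the pliers in the bench stand, with its cover facing one of the pads. Squeeze the two plier handles together until you feel the cover resist, then give and click on, and stop right there: squeezing on crushes the gasket under the cover. Then let the handles spring open and leave the finished module standing on the rest, without disturbing the other things on the bench.

Things in the scene. Friction and masses are not known exactly. Their poses are not given: they have to be found in the camera images.
- module_mid (a point): Centre of the housing of the unfinished module: a grey block 40 mm long (own x), 20 thick (own y), 36 high (own z, up; this point is 18 above its underside), a 13 mm brass socket 9 mm high on top, about 0.11 kg, standing on the bench. Take it by its two end faces, 40 mm apart along own x. With the cover 37.4 mm thick over all: its overall middle is 8.7 mm from here along own +y.
- cover_mid (a point): Centre of the module's cover, a plate 40 x 7 x 36 mm on the housing's own +y side, that only slides straight on (own -y). Distance from module_mid: 23.9 mm open, 16 to 17 clicked on (the last 3 mm or so it snaps in by itself). The push it needs climbs to about 19 N in the first 2 mm, then falls away and it clicks. Once it is on, more than 10 N on it crushes the gasket under it.
- rest (a point): Centre of the top of the work rest, a fixed plate 28 mm (own x) by 42 (own y), 55 mm above the bench. Own z is up; own x runs from the pliers' pivot (68 mm behind) to the jaw tips; the pads close along own y. The module goes here with its own x along this x, either way round, its overall middle over this point; its end faces overhang the plate, beside them it is free down to 25 mm below the plate.
- pivot (a point): The pliers' pivot, 75 mm above the bench: the upright axis of both handles, held in a grey stand bolted to the bench (axes as the rest's). Jaws ahead (own +x), handles behind. Boss and jaw roots end 23 mm from the axis, 25 mm short of the module's end face on the rest, and are 93 mm high at most; in that space the jaws are over 22 mm from the middle line. The jaws reach up to 87 mm.
- pad_a: One of two swivelling white nylon pads, 24 mm long, 24 high, centred 20 mm above the rest, that squeeze the module along the rest's y; this point is on its swivel, 8 mm behind its face. Handles open, this face is 22 mm from the middle line, the other pad's 21.5 to 31.5: that one is on an adjusting screw, set differently each time, so the handle position at which the cover clicks must be felt.
- grip_a (a point): Where to squeeze the handle on the rest's own +y side: on the axis of its round black grip (15 mm thick, from 50 to 137 mm behind the pivot), 95 mm behind the pivot, 75 mm above the bench, only the bench below. The point on the other handle is grip_b; the line from one to the other is the line to squeeze along. Handles swing level; each moves 1.4 times as far here as its pad.
- grip_b (a point): Same point on the other handle. The two are 55 mm apart when open (70 mm over the grips); a spring opens them (1.3 N a side, up to 3 closed). The pads touch the module when they are 47 to 32 mm apart; the push per handle then climbs to 14 to 17 N and, 7 mm or so after touching, drops to 3 N as the cover clicks on. Stop there: 4 mm more, or over 9 N per handle after the click, crushes the gasket.
- finished_mid (a point): A finished module of the same kind, its cover already on (28 to 30 mm thick over all, 36 mm high), standing on the bench; this is its middle, 18 mm up. Leave it alone.
- driver: Screwdriver lying on the bench. Leave it alone.
- spanner: Spanner lying on the bench. Leave it alone.
- tape: Roll of blue tape, 90 mm across, 18 mm high, lying flat. Leave it alone.
- offcut: Offcut of 30 mm T-slot aluminium profile, 120 mm long, lying on the bench. Leave it alone.
- glue: Small jar, 44 mm across, 75 mm high. Leave it alone.
- servo: Black servo motor, 40 x 20 x 36 mm, standing on the bench. Leave it alone.
Mind the look-alikes: they are no part of the job. Leave any brown or green look-alike of the part that bears module_mid alone.

How it is judged:
By the outcome, as a careful person would: the job done as asked, in the order asked, and still so for the second after the job is handed in, with the robot touching nothing.
It also fails if it takes over 58 s, if anything falls off the work surface, if the arm or the gripper's body presses on something with over 40 N, if the wrist force passes 120 N, or if a joint passes its speed limit or range.

ROBOT

A 6-joint arm with a two-finger parallel gripper is mounted at the origin on the work surface. World frame = base frame: x ahead of the robot, y to its left, z up, the work surface at z = 0. Lengths are in mm, angles in rad, forces in N, time in s.
With the tool pointing down it reaches from about 375 to 975 mm from the base axis. Payload 3.8 kg.
Tool frame: the origin (TCP) lies at the very end of the fingers, on their centre line; the grasp point (between the pads) lies 19 mm behind it (arm.pinch_z is the distance from the TCP to the grasp point, in mm); z points along the fingers, y is the line along which they close (so a half turn about z gives the same grasp; the last joint's range is limited). The gripper opens to 88 mm and grips with 3 to 60 N. Pads are 18 mm wide; open, the fingers measure 123 mm over their backs; the gripper's body (75 mm by 187 mm) begins 45 mm behind the grasp point.
Start: joints at [1.208, 0.264, 1.604, -0, 1.274, -0.037], TCP at [216.043, 639.487, 238.706] pointing down, gripper open.
Joint ranges: [-2.63, 2.63], [-0.94, 2.18], [0.31, 2.57], [-1.31, 4.45], [0, 2.66], [-2.55, 2.55]. Speed limits (rad/s): [2.57, 2.57, 3.14, 3.14, 3.14, 3.14].

INTERFACE

Orientations are given as a rotation vector (axis times angle).
In Python, from plant import read_state, vision, arm gives the robot as it stands.
- The arm moves only by the tool servo_tool, never from a script. Its argument "steps" is a list of rows, each an object of numbers: "x", "y", "z": the shift along the tool's x, y, z in m; "wx", "wy", "wz": the turn, a rotation vector about the tool's x, y, z in degrees; "fingers": the finger opening in m, from 0 to 0.0881. In form: [{"x": .., "y": .., "z": .., "wx": .., "wy": .., "wz": .., "fingers": ..}, ...]. A call has 1 to 5 rows; each row is the pose to reach, as a shift and turn from the pose commanded when the call began, along the tool's axes at that moment; what a row does not reach only later rows make up. A row lasts 1/10 s, in which the tool goes at most 50 mm and 8.59 degrees, less where a joint would pass 70% of its speed; a pose out of reach is approached as far as the arm can. A call with a gripper value outside its range is refused whole. The fingers move at their own pace and stop on an object; "grip_force" is the grip in N (left out, the last holds). Time passes only in rows, so rows that repeat a pose let the fingers close. It gives the time, the measured TCP pose, the force, the opening and the grip force at its end, in the units of the state.
- read_state(): the state, without advancing time (a new reading comes with each control period).
- vision.grab_frame(name): name is "scene" or "side" or "wrist"; returns a dict with "img" (420x560x3 uint8, red, green, blue), "z_map" (420x560 float32, mm along the optical axis (not along the pixel's ray), 0 where there is no reading), "mtx" (3x3 intrinsics, pixels), "pose" (4x4, takes a point from camera to world coordinates). Camera axes: x right, y up, looking along -z (the intrinsics and any distortion apply to the point x, -y, -z); pixel columns grow to the right and rows downward; lengths in mm; the calibration is good to about 2 mm. The wrist camera is an equidistant fisheye: a pixel r from the principal point sees the ray r / f radians off the axis. A picture is of the moment at which its call begins.
- arm.hand_in(): hands the job in; it is judged then, once.
The state is a dict: "time": time; "joint_pos": joint angles; "dq": joint speeds; "effort": joint torques, N m; "tcp_pos": TCP position; "orientation": TCP orientation; "contact_force": force on the tool from outside, world axes, zero at the start; "moment": the same for the moment, N m; "grip_width": finger opening in mm; "finger_force": force on a finger pad.
Only numpy, scipy, OpenCV 4.12 (cv2) and the standard library are available. Lean on these libraries where they do the work, as an engineer would, in place of code of your own. Each camera call takes 0.05 s, during which the arm holds its last target. There are 200 camera calls.

## Working session

There is one attempt and no reset: what is moved stays moved. The work goes in short steps, Python scripts to look and compute and a tool call to move; the robot and the scene stay as the last step left them, time stands still between calls to the robot, and variables do not carry over. Pictures are saved under pics/ and viewed, at most 10 in all, crops included, and the job is handed in when it is done.

Besides the shell and the picture viewer there is one more tool, called after "Request:" by a JSON object that holds its "method" and its "body". servo_tool: Moves the arm, as the interface text tells. Its arguments: {"type":"object","properties":{"steps":{"type":"array","items":{"type":"object","properties":{"x":{"type":"number"},"y":{"type":"number"},"z":{"type":"number"},"wx":{"type":"number"},"wy":{"type":"number"},"wz":{"type":"number"},"fingers":{"type":"number"}}}},"grip_force":{"type":"number"}},"required":["steps"]}

```bash
mkdir -p pics; ls
python3 - <<'E'
from plant import read_state, vision, arm
import cv2,numpy as np
s=read_state();print(s)
for n in ("scene","side","wrist"):
    f=vision.grab_frame(n)
    np.savez(f"pics/{n}0.npz",**f)
    cv2.imwrite(f"pics/{n}0.png",f["img"][:,:,::-1])
    print(n,f["mtx"],f["pose"].round(3),[k for k in f])
E
```

```text
pics
{'time': 0.0, 'joint_pos': array([ 1.20808021e+00,  2.64734108e-01,  1.60536937e+00,  3.82136985e-06,
        1.27369357e+00, -3.68806713e-02]), 'dq': array([ 0.00096572,  0.00039018,  0.00041097,  0.00113761, -0.00023666,
        0.00033086]), 'effort': array([ 2.56675201e-03, -5.02108061e+01, -3.56880355e+01,  7.30922003e-02,
        2.92564969e-02, -1.65063084e-04]), 'tcp_pos': array([215.80407191, 638.82417001, 237.40333662]), 'orientation': array([-0.50948989, -3.09955508,  0.00339216]), 'contact_force': array([-0.00069743,  0.63069695, -0.63621355]), 'moment': array([-0.01131333,  0.01547923,  0.00243108]), 'finger_force': 0.0, 'grip_width': 87.89288962877131}
scene [[443.41541045   0.         286.06754241]
 [  0.         443.41541045 211.73949668]
 [  0.           0.           1.        ]] [[-4.780000e-01 -7.200000e-01  5.030000e-01  1.002364e+03]
 [ 8.790000e-01 -3.920000e-01  2.730000e-01  2.060160e+02]
 [ 1.000000e-03  5.730000e-01  8.200000e-01  8.343730e+02]
 [ 0.000000e+00  0.000000e+00  0.000000e+00  1.000000e+00]] ['img', 'z_map', 'mtx', 'pose']
side [[395.00666769   0.         279.98361849]
 [  0.         395.00666769 206.43673481]
 [  0.           0.           1.        ]] [[-9.38000e-01  2.67000e-01 -2.19000e-01  3.52821e+02]
 [-3.45000e-01 -7.18000e-01  6.04000e-01  5.91905e+02]
 [ 4.00000e-03  6.42000e-01  7.66000e-01  8.14633e+02]
 [ 0.00000e+00  0.00000e+00  0.00000e+00  1.00000e+00]] ['img', 'z_map', 'mtx', 'pose']
wrist [[325.1922621    0.         278.33758733]
 [  0.         325.1922621  208.83869948]
 [  0.           0.           1.        ]] [[ 3.19000e-01 -9.16000e-01 -2.44000e-01  1.52660e+02]
 [ 9.48000e-01  3.08000e-01  8.40000e-02  6.59591e+02]
 [-2.00000e-03 -2.58000e-01  9.66000e-01  3.81594e+02]
 [ 0.00000e+00  0.00000e+00  0.00000e+00  1.00000e+00]] ['img', 'z_map', 'mtx', 'pose']
```

View pics/scene0.png

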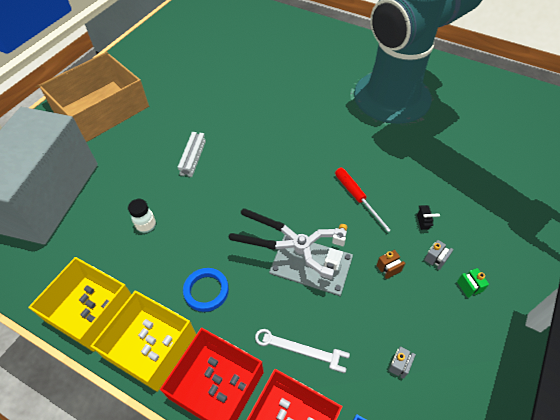

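View pics/side0.png

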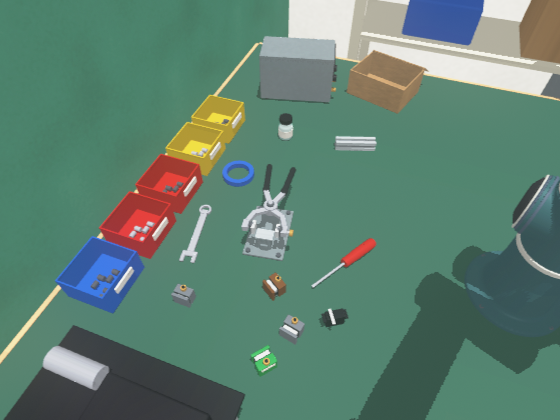

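Scene: the grey blocks at (437,253) and (401,361) are the candidates. The brown one at (390,262), the green one at (473,280) and the black servo at (426,216) are look-alikes. In the side view the grey ones are at (292,327) and (183,294). Next is a close crop to choose between them.

Run:
```python
import cv2,numpy as np
a=cv2.imread("pics/scene0.png");b=cv2.imread("pics/side0.png")
c=lambda i,x,y,w=30,h=22:cv2.resize(i[y-h:y+h,x-w:x+w],(400,293),interpolation=cv2.INTER_CUBIC)
cv2.imwrite("pics/crop1.png",np.vstack([np.hstack([c(a,437,253),c(a,401,361)]),np.hstack([c(b,292,327),c(b,183,294)])]))
p=np.hstack([cv2.resize(a[195:300,220:360],(400,300),interpolation=cv2.INTER_CUBIC),cv2.resize(b[160:265,210:350],(400,300),interpolation=cv2.INTER_CUBIC)])
cv2.imwrite("pics/crop2.png",p)
```

```text
(no output)
```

View pics/crop1.png

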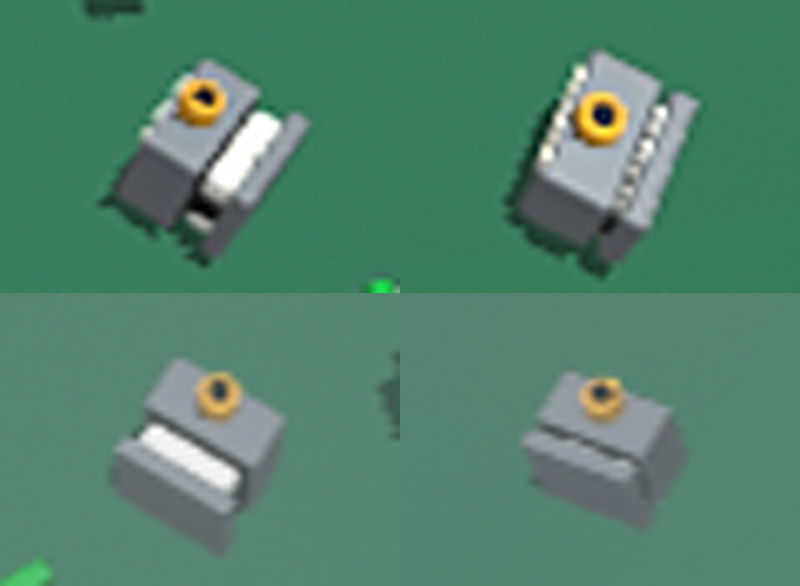

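View pics/crop2.png

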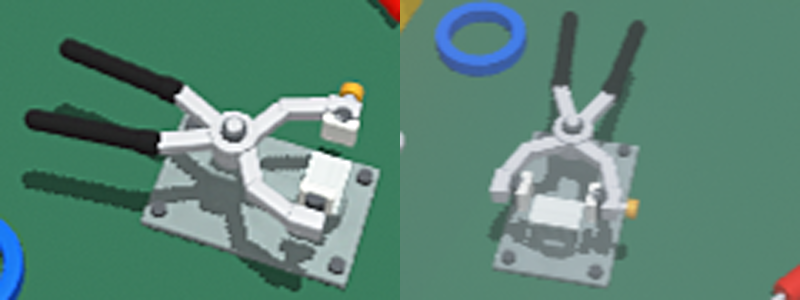

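The crop shows the block at scene (437,253), side (292,327), with a wide white gap between its housing and cover. That makes it the unfinished one; the block at (401,361) has its cover seated and is finished. The pliers' jaws point right in the scene view. The brass adjusting screw is on the jaw at scene (341,228), and the rest is the white block at about (334,258).

```bash
cat > h.py <<'E'
import numpy as np,cv2
def cloud(f):
    z=f["z_map"];v,u=np.mgrid[:z.shape[0],:z.shape[1]];K=f["mtx"]
    P=np.stack([(u-K[0,2])/K[0,0]*z,-(v-K[1,2])/K[1,1]*z,-z],-1)
    return P@f["pose"][:3,:3].T+f["pose"][:3,3]
def plane(f,uv,h):
    K=f["mtx"];uv=np.atleast_2d(uv).astype(float)
    d=np.c_[(uv[:,0]-K[0,2])/K[0,0],-(uv[:,1]-K[1,2])/K[1,1],-np.ones(len(uv))]@f["pose"][:3,:3].T
    c=f["pose"][:3,3];return c+d*((h-c[2])/d[:,2])[:,None]
def load(n): return dict(np.load(f"pics/{n}.npz"))
def rect(P): 
    r=cv2.minAreaRect(P[:,:2].astype(np.float32)); return np.round(r[0],1),np.round(r[1],1),round(r[2],1)
E
python3 - <<'E'
from h import *
W={n:cloud(load(n+"0")) for n in("scene","side")};I={n:load(n+"0")["img"] for n in W}
f=load("scene0");g=load("side0")
print("socket",plane(f,[437.4,245.7],45),plane(g,[292-30+219/6.667,327-22+(395-293)/6.667],45))
box={"scene":(410,232,460,275),"side":(270,308,312,345)}
for n,(a,b,c,d) in box.items():
    P=W[n][b:d,a:c].reshape(-1,3);C=I[n][b:d,a:c].reshape(-1,3).astype(int)
    t=(abs(P[:,2]-36)<3)&(C.max(1)-C.min(1)<45);print(n,"floor z",np.median(P[:,2][P[:,2]<8]) ,"top",t.sum(),rect(P[t]),P[t].mean(0).round(1))
    for lo in(-6,):pass
bx={"scene":(220,195,360,300),"side":(210,160,350,265)}
for n,(a,b,c,d) in bx.items():
    P=W[n][b:d,a:c].reshape(-1,3);C=I[n][b:d,a:c].reshape(-1,3).astype(int)
    k=(C.max(1)<70)&(P[:,2]>65)
    lab=P[k]; m=cv2.kmeans(lab[:,:2].astype(np.float32),2,None,(3,50,.1),5,0)[1].ravel()
    for i in(0,1):
        Q=lab[m==i];print(n,"grip",len(Q),rect(Q),Q.mean(0).round(1),Q[:,2].max().round(1))
    w=(abs(P[:,2]-55)<3)&(C.min(1)>120);print("rest",w.sum(),rect(P[w]),P[w].mean(0).round(1))
    br=(C[:,0]>150)&(C[:,2]<90)&(P[:,2]>60)&(C[:,1]>100);print("brass",P[br].mean(0).round(1) if br.any() else 0)
    # pivot boss highest
    hi=P[:,2]>89;print("boss",hi.sum(),P[hi].mean(0).round(1),P[hi][:,2].max())
# pixel picks
c1=lambda x,y:(220+x*.35,195+y*.35); c2=lambda x,y:(210+(x-400)*.35,160+y*.35)
print("boss pick",plane(f,c1(235,122),95),plane(g,c2(572,123),95))
E
```

```text
socket [[443.6292918 258.0443852  45.       ]] [[439.46411278 260.46672517  45.        ]]
scene floor z -0.7205219297196663 top 169 (array([444.1, 268.4]), array([37. , 40.6]), 79.0) [444.9 268.3  35.2]
side floor z -0.7389471267838985 top 215 (array([444.2, 270.2]), array([37.9, 39.7]), 79.2) [443.7 270.1  35.3]
scene grip 664 (array([593.9, -18.1]), array([ 75.8, 215.2]), 9.6) [607.1 -72.2  79.5] 88.2
scene grip 4 (array([1002.4,  206. ]), array([0., 0.]), 0.0) [1002.4  206.   834.4] 834.4
rest 178 (array([581.8,  50.8]), array([41.7, 93.9]), 10.2) [573.8  76.6  54.5]
brass [515.   73.7  80.4]
boss 100 [857.3 140.  574.2] 834.372537815752
side grip 1 (array([627.9, -87.3]), array([0., 0.]), 0.0) [627.9 -87.3  77.2] 77.2
side grip 1 (array([ 570.3, -105.3]), array([0., 0.]), 0.0) [ 570.3 -105.3   76.8] 76.8
rest 177 (array([582.3,  52.6]), array([41.8, 96. ]), 8.4) [577.   82.8  54.1]
brass [512.2  81.2  74.8]
boss 61 [423.3 426.4 601.2] 814.6334620984552
boss pick [[587.67607576  17.1764384   95.        ]] [[584.39082968  23.13772125  95.        ]]
```

```bash
cat >> h.py <<'E'
from scipy.spatial.transform import Rotation as R
def go(xyz,yaw,s):
    """shift (mm, tool axes) and turn (deg) from measured pose to TCP xyz, tool down, tool y along yaw (deg, mod 180)"""
    T=R.from_rotvec(s["orientation"]);sols=[]
    for y in(yaw,yaw+180):
        a=np.radians(y);Y=np.array([np.cos(a),np.sin(a),0]);Z=np.array([0,0,-1.]);X=np.cross(Y,Z)
        sols.append((T.inv()*R.from_matrix(np.c_[X,Y,Z])).as_rotvec(degrees=True))
    sols.sort(key=np.linalg.norm)
    Yc=T.as_matrix()[:,1]
    return "shift",T.inv().apply(np.array(xyz)-s["tcp_pos"]).round(1),"turn",sols[0].round(1),"or",sols[1].round(1),"yaw now",round(np.degrees(np.arctan2(Yc[1],Yc[0])),1),"q6",s["joint_pos"][5].round(2),"t",round(s["time"],2)
E
python3 - <<'E'
from h import *
from plant import read_state
W={n:cloud(load(n+"0")) for n in("scene","side")};I={n:load(n+"0")["img"] for n in W}
P=np.vstack([W[n].reshape(-1,3) for n in W]);C=np.vstack([I[n].reshape(-1,3) for n in W]).astype(int)
near=(abs(P[:,0]-590)<110)&(abs(P[:,1]-10)<170)
r=near&(abs(P[:,2]-55)<2)&(C.min(1)>110)&(np.hypot(P[:,0]-574,P[:,1]-87)<32);print("rest",r.sum(),rect(P[r]))
b=near&(P[:,2]>86)&(P[:,2]<110)&(np.hypot(P[:,0]-586,P[:,1]-20)<25);print("boss",b.sum(),rect(P[b]),P[b].mean(0).round(1))
k=near&(C.max(1)<75)&(P[:,2]>72)&(P[:,2]<95)&(P[:,1]<-20)
Q=P[k];m=cv2.kmeans(np.c_[Q[:,0]+.17*Q[:,1]].astype(np.float32),2,None,(3,50,.1),5,0)[1].ravel()
for i in(0,1):
    q=Q[m==i];l=cv2.fitLine(q[:,:2].astype(np.float32),cv2.DIST_L2,0,.01,.01).ravel();print("grip",len(q),rect(q),l.round(3),q[:,2].max().round(1))
f=load("scene0");print("brown,green,servo,tips",plane(f,[[390,262],[473,280],[426,216],[390,232]],18).round(0))
print(go([442.5,260.8,150],169,read_state()))
E
```

```text
rest 264 (array([576.8,  84.8]), array([43.6, 29.7]), 10.8)
boss 97 (array([586.6,  17.1]), array([21.2, 17.4]), 28.6) [587.8  17.8  89.5]
grip 405 (array([575.6, -81.7]), array([16.9, 95.8]), 2.1) [ 5.10000e-02 -9.99000e-01  5.76912e+02 -7.90910e+01] 85.2
grip 442 (array([630.1, -72.1]), array([16.2, 95.7]), 14.6) [ 2.66000e-01 -9.64000e-01  6.30837e+02 -7.06520e+01] 85.4
brown,green,servo,tips [[510. 185.  18.]
 [468. 348.  18.]
 [362. 214.  18.]
 [440. 159.  18.]]
('shift', array([-335.8, -285.6,   88.1]), 'turn', array([-0.1,  0.1, 82.3]), 'or', array([ -0.1,  -0.1, -97.7]), 'yaw now', np.float64(71.3), 'q6', np.float64(-0.04), 't', 0.15)
```

The rest is at about (576.8, 84.8) and the pivot at (587.5, 17.5), so the pliers' x axis points along about 99°. The module's overall middle is (444, 269), with own y along 79°. Now I move above it.

Request:
{"method": "servo_tool", "body": {"steps": [{"x": -0.034,"y": -0.029,"z": 0.009,"wz": 8.2,"fingers": 0.07},{"x": -0.068,"y": -0.058,"z": 0.018,"wz": 16.4,"fingers": 0.07},{"x": -0.102,"y": -0.087,"z": 0.027,"wz": 24.6,"fingers": 0.07},{"x": -0.136,"y": -0.116,"z": 0.036,"wz": 32.8,"fingers": 0.07},{"x": -0.17,"y": -0.145,"z": 0.045,"wz": 41,"fingers": 0.07}]}}

```text
$.steps[0]: bad value
```

```bash
python3 -c "
from h import *
from plant import read_state
s=read_state();print(s['tcp_pos'],go([442.5,260.8,130],169,s))"
```

```text
[215.85520219 638.96822079 237.63957463] ('shift', array([-335.8, -285.5,  108.1]), 'turn', array([-0.1,  0.1, 82.3]), 'or', array([ -0.1,  -0.1, -97.7]), 'yaw now', np.float64(71.3), 'q6', np.float64(-0.04), 't', 0.15)
```

Request:
{"method": "servo_tool", "body": {"steps": [{"x": -0.034,"y": -0.029,"z": 0.01,"wx": 0,"wy": 0,"wz": 8.2,"fingers": 0.07},{"x": -0.068,"y": -0.058,"z": 0.02,"wx": 0,"wy": 0,"wz": 16.4,"fingers": 0.07},{"x": -0.102,"y": -0.087,"z": 0.03,"wx": 0,"wy": 0,"wz": 24.6,"fingers": 0.07},{"x": -0.136,"y": -0.116,"z": 0.04,"wx": 0,"wy": 0,"wz": 32.8,"fingers": 0.07},{"x": -0.17,"y": -0.145,"z": 0.05,"wx": 0,"wy": 0,"wz": 41,"fingers": 0.07}]}}

```text
time: 0.65
tcp_pos: [331.1, 446.0, 188.0]
orientation: [1.57, 2.721, -0.001]
contact_force: [0.8, 0.4, 0.2]
grip_width: 69.7
finger_force: 0.0
```

```bash
python3 -c "
from h import *
from plant import read_state
s=read_state();print(s['tcp_pos'],go([442.5,260.8,130],169,s))"
```

```text
[331.08903484 445.96510466 188.03122384] ('shift', array([-216.1,    3.8,   58.1]), 'turn', array([-0.,  0., 41.]), 'or', array([  -0.,   -0., -139.]), 'yaw now', np.float64(30.0), 'q6', np.float64(0.36), 't', 0.65)
```

Request:
{"method": "servo_tool", "body": {"steps": [{"x": -0.043,"y": 0.001,"z": 0.012,"wx": 0,"wy": 0,"wz": 8.2,"fingers": 0.065},{"x": -0.086,"y": 0.002,"z": 0.024,"wx": 0,"wy": 0,"wz": 16.4,"fingers": 0.065},{"x": -0.129,"y": 0.003,"z": 0.036,"wx": 0,"wy": 0,"wz": 24.6,"fingers": 0.065},{"x": -0.173,"y": 0.004,"z": 0.048,"wx": 0,"wy": 0,"wz": 32.8,"fingers": 0.065},{"x": -0.216,"y": 0.004,"z": 0.058,"wx": 0,"wy": 0,"wz": 41,"fingers": 0.065}]}}

```text
time: 1.15
tcp_pos: [443.6, 261.5, 130.0]
orientation: [-2.424, -1.998, 0.001]
contact_force: [-0.1, 0.2, 0.0]
grip_width: 65.0
finger_force: 0.0
```

```bash
cat >> h.py <<'E'
def wcast(f,uv,h):
    K=f["mtx"];uv=np.atleast_2d(uv).astype(float)
    p=uv-K[:2,2];r=np.hypot(*p.T);t=r/K[0,0];p=p/np.maximum(r,1e-9)[:,None]
    d=np.c_[p[:,0]*np.sin(t),-p[:,1]*np.sin(t),-np.cos(t)]@f["pose"][:3,:3].T
    c=f["pose"][:3,3];return c+d*((h-c[2])/d[:,2])[:,None]
def wcloud(f):
    z=f["z_map"];v,u=np.mgrid[:z.shape[0],:z.shape[1]];K=f["mtx"];x=u-K[0,2];y=v-K[1,2];r=np.hypot(x,y)+1e-9;t=r/K[0,0]
    P=np.stack([x/r*np.tan(t)*z,-y/r*np.tan(t)*z,-z],-1)
    return P@f["pose"][:3,:3].T+f["pose"][:3,3]
E
python3 - <<'E'
from h import *
from plant import read_state,vision
s=read_state();f=vision.grab_frame("wrist");np.savez("pics/w1.npz",**f);cv2.imwrite("pics/w1.png",f["img"][:,:,::-1])
P=wcloud(f).reshape(-1,3);C=f["img"].reshape(-1,3).astype(int)
n=np.hypot(P[:,0]-444,P[:,1]-269)<35
t=n&(abs(P[:,2]-36)<2.5)&(C.max(1)-C.min(1)<45);print(t.sum(),rect(P[t]))
br=n&(P[:,2]>38)&(C[:,0]-C[:,2]>60);print("socket",br.sum(),rect(P[br]),P[br].mean(0))
print(s['tcp_pos'],go([442.5,260.8,5],169,s))
E
```

```text
1071 (array([443.2, 267.9]), array([36.4, 39.7]), 79.0)
socket 923 (array([450.1, 275.6]), array([46.6, 36.3]), 29.6) [450.3301386  273.06074311 181.07464794]
[443.5989698  261.505      129.98797185] ('shift', array([ -0.9,  -0.9, 125. ]), 'turn', array([-0.,  0.,  0.]), 'or', array([  -0.,   -0., -180.]), 'yaw now', np.float64(-11.0), 'q6', np.float64(0.68), 't', 1.15)
```

View pics/w1.png

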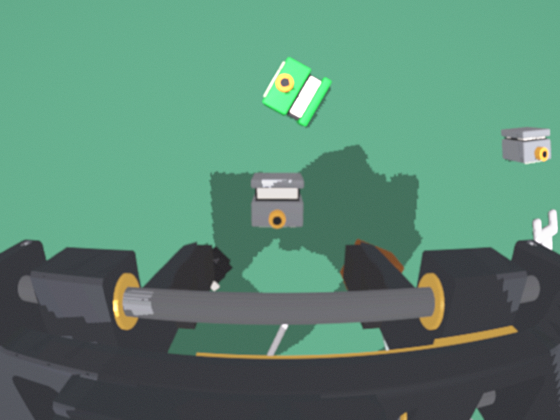

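The wrist view shows the unfinished module at (277,205), square between the fingers and in line with them. The position agrees to about 1 mm. Descend and grip.

Request:
{"method": "servo_tool", "body": {"steps": [{"x": -0.001,"y": -0.0005,"z": 0.045,"wx": 0,"wy": 0,"wz": 0,"fingers": 0.06},{"x": -0.001,"y": -0.0005,"z": 0.09,"wx": 0,"wy": 0,"wz": 0,"fingers": 0.06},{"x": -0.001,"y": -0.0005,"z": 0.115,"wx": 0,"wy": 0,"wz": 0,"fingers": 0.06},{"x": -0.001,"y": -0.0005,"z": 0.124,"wx": 0,"wy": 0,"wz": 0,"fingers": 0.06},{"x": -0.001,"y": -0.0005,"z": 0.124,"wx": 0,"wy": 0,"wz": 0,"fingers": 0.05}], "grip_force": 20}}

```text
time: 1.7
tcp_pos: [441.3, 261.9, 5.4]
orientation: [-2.417, -2.005, 0.005]
contact_force: [0.5, 0.5, -0.3]
grip_width: 54.5
finger_force: 0.0
```

Request:
{"method": "servo_tool", "body": {"steps": [{"x": 0,"y": 0,"z": 0,"wx": 0,"wy": 0,"wz": 0,"fingers": 0.044},{"x": 0,"y": 0,"z": 0,"wx": 0,"wy": 0,"wz": 0,"fingers": 0.036},{"x": 0,"y": 0,"z": 0,"wx": 0,"wy": 0,"wz": 0,"fingers": 0.036},{"x": 0,"y": 0,"z": 0,"wx": 0,"wy": 0,"wz": 0,"fingers": 0.036}], "grip_force": 20}}

```text
time: 2.1
tcp_pos: [444.0, 263.4, 8.5]
orientation: [2.418, 2.005, 0.006]
contact_force: [-0.7, 0.1, 5.8]
grip_width: 39.4
finger_force: 20.0
```

Run:
```python
from h import *
from plant import read_state
s=read_state();a=np.radians(99.2);ry=np.array([-np.sin(a),np.cos(a)])
# module own y after turn: rotated -69.8 from 79 -> 9.2 deg; housing sits -8.7 along that
oy=np.array([np.cos(np.radians(9.2)),np.sin(np.radians(9.2))]);t=np.array([576.8,84.8])-8.7*oy
print(s['tcp_pos'],s['finger_force'],t,go([*t,120],99.2,s))
```

```text
[443.99931828 263.35328606   8.50653207] 19.998576908838004 [568.21191449  83.40903367] ('shift', array([-153.6,  155.7, -111.4]), 'turn', array([ 0.1, -0.2, 70.1]), 'or', array([ 2.000e-01,  1.000e-01, -1.099e+02]), 'yaw now', np.float64(-10.7), 'q6', np.float64(0.67), 't', 2.1)
```

Request:
{"method": "servo_tool", "body": {"steps": [{"x": 0,"y": 0,"z": -0.02,"wx": 0,"wy": 0,"wz": 0,"fingers": 0.036},{"x": 0,"y": 0,"z": -0.06,"wx": 0,"wy": 0,"wz": 0,"fingers": 0.036},{"x": 0,"y": 0,"z": -0.1,"wx": 0,"wy": 0,"wz": 0,"fingers": 0.036},{"x": 0,"y": 0,"z": -0.13,"wx": 0,"wy": 0,"wz": 0,"fingers": 0.036},{"x": 0,"y": 0,"z": -0.13,"wx": 0,"wy": 0,"wz": 0,"fingers": 0.036}]}}

```text
time: 2.6
tcp_pos: [446.0, 264.2, 142.3]
orientation: [2.416, 2.004, 0.016]
contact_force: [0.5, 0.0, -0.8]
grip_width: 40.0
finger_force: 20.0
```

Run:
```python
from h import *
from plant import read_state,vision
s=read_state()
print(s['tcp_pos'],s['contact_force'],s['finger_force'],s['grip_width'],go([568.2,83.4,140],99.2,s))
for n in("scene","side"):
    f=vision.grab_frame(n);np.savez(f"pics/{n}1.npz",**f)
    P=cloud(f).reshape(-1,3);C=f["img"].reshape(-1,3).astype(int)
    k=(np.hypot(P[:,0]-444,P[:,1]-267)<30)&(P[:,2]>60)&(P[:,2]<185)&(C.max(1)>110)
    print(n,k.sum(),rect(P[k]) if k.sum()>9 else 0,np.percentile(P[k][:,2],[2,50,98]))
f=vision.grab_frame("wrist");cv2.imwrite("pics/w2.png",f["img"][120:320,180:400,::-1])
s=read_state();print(s['tcp_pos'])
```

```text
[445.98536516 264.24726841 142.34809643] [ 0.52349669  0.01794688 -0.80586495] 19.99732987722382 39.99259592936142 ('shift', array([-155.1,  153.5,    2.6]), 'turn', array([ 0.2, -0.6, 70.1]), 'or', array([   0.7,    0.2, -109.9]), 'yaw now', np.float64(-10.7), 'q6', np.float64(0.67), 't', 2.6)Traceback (most recent call last):
  File "<stdin>", line 9, in <module>
    return _quantile_unchecked(
        a, q, axis, out, overwrite_input, method, keepdims, weights)
    return _ureduce(a,
                    func=_quantile_ureduce_func,
    ...<5 lines>...
                    overwrite_input=overwrite_input,
                    method=method)
    r = func(a, **kwargs)
    result = _quantile(arr,
                       quantiles=q,
    ...<2 lines>...
                       out=out,
                       weights=wgt)
    slices_having_nans = np.isnan(arr[-1, ...])
                                  ~~~^^^^^^^^^
IndexError: index -1 is out of bounds for axis 0 with size 0
```

Request:
{"method": "servo_tool", "body": {"steps": [{"x": -0.016,"y": 0.015,"z": 0,"wx": 0,"wy": 0,"wz": 7,"fingers": 0.036},{"x": -0.031,"y": 0.031,"z": 0,"wx": 0,"wy": 0,"wz": 14,"fingers": 0.036},{"x": -0.047,"y": 0.046,"z": 0,"wx": 0,"wy": 0,"wz": 21,"fingers": 0.036},{"x": -0.062,"y": 0.061,"z": 0,"wx": 0,"wy": 0,"wz": 28,"fingers": 0.036},{"x": -0.078,"y": 0.077,"z": 0,"wx": 0,"wy": 0,"wz": 35,"fingers": 0.036}]}}

```text
time: 3.15
tcp_pos: [502.4, 170.3, 134.2]
orientation: [-2.912, -1.178, 0.007]
contact_force: [-0.3, 0.1, -0.4]
grip_width: 39.7
finger_force: 20.0
```

Run:
```python
from h import *
from plant import read_state,vision
s=read_state()
print(s['tcp_pos'],s['contact_force'],s['finger_force'],s['grip_width'],go([568.2,83.4,140],99.2,s))
```

```text
[502.3702754  170.31404017 134.2272807 ] [-0.31484729  0.10706339 -0.39221114] 19.99293233267963 39.740392538110264 ('shift', array([-13.2, 108.2,  -5.9]), 'turn', array([-0. ,  0.2, 34.9]), 'or', array([-3.000e-01, -1.000e-01, -1.451e+02]), 'yaw now', np.float64(-45.9), 'q6', np.float64(1.08), 't', 3.15)
```

Request:
{"method": "servo_tool", "body": {"steps": [{"x": -0.003,"y": 0.026,"z": 0,"wx": 0,"wy": 0,"wz": 8,"fingers": 0.036},{"x": -0.006,"y": 0.052,"z": 0,"wx": 0,"wy": 0,"wz": 16,"fingers": 0.036},{"x": -0.009,"y": 0.078,"z": 0,"wx": 0,"wy": 0,"wz": 24,"fingers": 0.036},{"x": -0.012,"y": 0.1,"z": 0,"wx": 0,"wy": 0,"wz": 32,"fingers": 0.036},{"x": -0.013,"y": 0.108,"z": 0,"wx": 0,"wy": 0,"wz": 35,"fingers": 0.036}]}}

```text
time: 3.65
tcp_pos: [569.5, 83.2, 134.2]
orientation: [3.131, 0.247, -0.005]
contact_force: [-0.3, 0.7, -1.6]
grip_width: 39.7
finger_force: 20.0
```

Request:
{"method": "servo_tool", "body": {"steps": [{"x": 0,"y": 0,"z": 0,"wx": 0,"wy": 0,"wz": 0,"fingers": 0.036},{"x": 0,"y": 0,"z": 0,"wx": 0,"wy": 0,"wz": 0,"fingers": 0.036},{"x": 0,"y": 0,"z": 0,"wx": 0,"wy": 0,"wz": 0,"fingers": 0.036}]}}

```text
time: 3.95
tcp_pos: [568.8, 85.6, 135.6]
orientation: [-3.131, -0.258, 0.003]
contact_force: [0.5, -0.0, -1.1]
grip_width: 40.0
finger_force: 20.0
```

Run:
```python
from h import *
from plant import read_state,vision
for n in("scene","side","wrist"):
    f=vision.grab_frame(n);np.savez(f"pics/{n}2.npz",**f)
    if n=="wrist":
        w=f["img"]
    elif n=="side": b=f["img"][130:270,200:340]
    else: a=f["img"][170:310,250:390]
    P=(wcloud if n=="wrist" else cloud)(f).reshape(-1,3);C=f["img"].reshape(-1,3).astype(int)
    for lo,hi,c,r in((53,57,(577,85),34),(158,168,(575,85),35)):
        k=(np.hypot(P[:,0]-c[0],P[:,1]-c[1])<r)&(P[:,2]>lo)&(P[:,2]<hi)&(C.min(1)>75)
        print(n,lo,k.sum(),rect(P[k]) if k.sum()>9 else 0)
im=np.hstack([cv2.resize(x,(400,400)) for x in(a,b)])
cv2.imwrite("pics/v2.png",im[:,:,::-1]);cv2.imwrite("pics/w3.png",w[:,:,::-1])
s=read_state();print(s['tcp_pos'],s['contact_force'],s['grip_width'],go([568.2,83.4,65],99.2,s))
```

```text
scene 53 134 (array([576. ,  83.6]), array([40.1, 27.6]), 9.7)
scene 158 235 (array([577.1,  87.3]), array([31.5, 38.9]), 9.0)
side 53 114 (array([577.2,  85.6]), array([41. , 28.2]), 7.3)
side 158 0 0
wrist 53 570 (array([582.4,  82.6]), array([20.8, 27.3]), 9.5)
wrist 158 3801 (array([578.9,  86.6]), array([27.2, 40.5]), 10.0)
[569.43910064  85.74586541 136.49088009] [ 0.30317987  0.83106529 -0.8858178 ] 39.78153661675846 ('shift', array([-1.6,  2.1, 71.5]), 'turn', array([-0. ,  0. ,  0.2]), 'or', array([  -0. ,   -0. , -179.8]), 'yaw now', np.float64(-80.6), 'q6', np.float64(1.51), 't', 4.1)
```

View pics/w3.png

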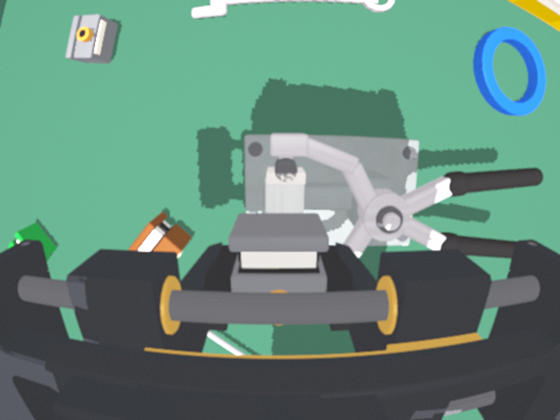

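View pics/v2.png

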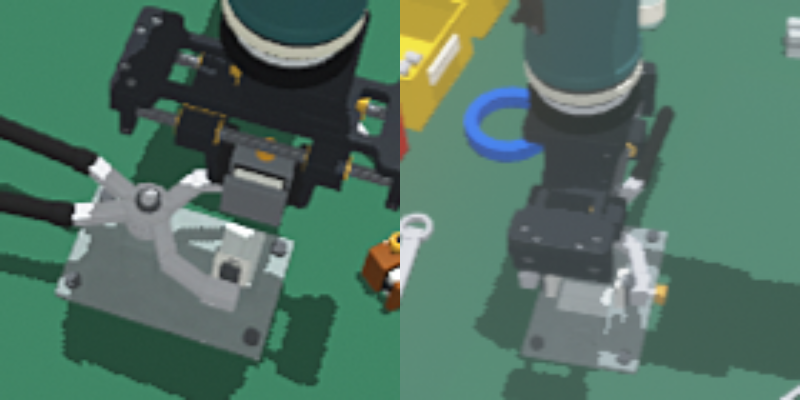

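The wrist view shows the module held upright with its cover (280,232) toward the fixed jaw at (300,150). The rest is at (285,195), with the pivot at (388,218). I'll check module against rest and pads in the rest's frame from the saved depth data.

Run:
```python
from h import *
a=np.radians(99.2);U=np.array([[np.cos(a),np.sin(a)],[-np.sin(a),np.cos(a)]])
for n,c in(("scene0",cloud),("side0",cloud),("scene2",cloud),("side2",cloud),("wrist2",wcloud)):
    f=load(n);P=c(f).reshape(-1,3);C=f["img"].reshape(-1,3).astype(int)
    Q=(P[:,:2]-[576.8,84.8])@U.T;z=P[:,2];sat=C.max(1)-C.min(1)
    def ext(name,k):
        if k.sum()>8: print(n,name,k.sum(),"x",np.percentile(Q[k,0],[2,98]).round(1),"y",np.percentile(Q[k,1],[2,98]).round(1),"z",np.percentile(z[k],[2,98]).round(0))
    near=(abs(Q[:,0])<35)&(abs(Q[:,1])<45)
    ext("rest",near&(abs(z-55)<2)&(C.min(1)>75)&(abs(Q[:,0])<17)&(abs(Q[:,1])<24))
    ext("pad+",near&(z>72)&(z<89)&(C.min(1)>110)&(abs(Q[:,0])<14)&(Q[:,1]>10)&(Q[:,1]<32)&(sat<45))
    ext("pad-",near&(z>72)&(z<89)&(C.min(1)>110)&(abs(Q[:,0])<14)&(Q[:,1]<-10)&(Q[:,1]>-32)&(sat<45))
    b=(np.hypot(Q[:,0]+68,Q[:,1])<14)&(z>86)&(z<110);ext("boss",b)
    if n[-1]=="2":
        for zl in(128,140,150,158,164): ext(f"mod{zl}",near&(z>zl)&(z<zl+6)&(C.min(1)>70)&(sat<45)&(Q[:,1]<5))
        ext("socket",near&(z>165)&(z<185)&(C[:,0]-C[:,2]>50))
```

```text
scene0 rest 132 x [-14.5  12.2] y [-15.1  20.8] z [53. 56.]
scene0 pad+ 67 x [-12.6  10.4] y [26.2 31.8] z [74. 88.]
scene0 pad- 72 x [-12.8  10.4] y [-30.9 -21.9] z [75. 88.]
scene0 boss 60 x [-77.2 -60.8] y [-7.9  8.4] z [86. 93.]
side0 rest 132 x [-13.1  14.6] y [-20.5  18.7] z [53. 57.]
side0 pad+ 27 x [-10.6  12.4] y [27.2 31.7] z [73. 88.]
side0 pad- 50 x [-11.9  12.7] y [-31.  -22.4] z [74. 88.]
side0 boss 37 x [-74.2 -59.5] y [-8.7  7.7] z [86. 93.]
scene2 rest 134 x [-14.2  12.4] y [-16.  20.] z [53. 56.]
scene2 pad- 62 x [-12.8  10.4] y [-30.8 -22. ] z [73. 88.]
scene2 boss 59 x [-77.3 -61.7] y [-9.1  7.4] z [86. 94.]
scene2 mod128 36 x [-15.3  21.9] y [-16.3 -13.6] z [129. 134.]
scene2 mod140 39 x [-19.8  21.8] y [-16.1 -10.3] z [140. 146.]
scene2 mod150 48 x [-16.   21.8] y [-16.1   2.7] z [150. 156.]
scene2 mod158 156 x [-16.   21.8] y [-16.1   4.7] z [158. 164.]
scene2 mod164 9 x [-12.6  15.3] y [-16.5   4.1] z [164. 165.]
scene2 socket 14 x [-1.8  6.6] y [ 7.5 20. ] z [165. 172.]
side2 rest 114 x [-13.   13.8] y [-20.4  19.5] z [53. 57.]
side2 pad+ 24 x [-11.3  12.4] y [27.1 31.5] z [75. 88.]
side2 pad- 20 x [ 2.8 13.2] y [-29.9 -22.7] z [73. 88.]
wrist2 rest 570 x [-16.   10.4] y [-15.4   5.1] z [53. 55.]
wrist2 pad- 500 x [-13.4   8.8] y [-30.  -21.9] z [76. 86.]
wrist2 boss 536 x [-78.4 -62.5] y [-7.6  8.5] z [86. 92.]
wrist2 mod128 282 x [-17.2  20.3] y [-15.6 -14.9] z [128. 134.]
wrist2 mod140 400 x [-21.8  21.6] y [-15.7   2.8] z [140. 146.]
wrist2 mod150 617 x [-18.8  21.1] y [-15.7   2.7] z [150. 156.]
wrist2 mod158 2944 x [-17.2  20.5] y [-15.5   4.7] z [158. 163.]
```

Request:
{"method": "servo_tool", "body": {"steps": [{"x": 0.0025,"y": 0.003,"z": 0,"wx": 0,"wy": 0,"wz": 0,"fingers": 0.036},{"x": 0.0025,"y": 0.003,"z": 0.02,"wx": 0,"wy": 0,"wz": 0,"fingers": 0.036},{"x": 0.0025,"y": 0.003,"z": 0.04,"wx": 0,"wy": 0,"wz": 0,"fingers": 0.036},{"x": 0.0025,"y": 0.003,"z": 0.055,"wx": 0,"wy": 0,"wz": 0,"fingers": 0.036},{"x": 0.0025,"y": 0.003,"z": 0.065,"wx": 0,"wy": 0,"wz": 0,"fingers": 0.036}]}}

```text
time: 4.6
tcp_pos: [572.2, 82.6, 70.3]
orientation: [3.131, 0.256, -0.002]
contact_force: [0.8, 0.2, -1.6]
grip_width: 39.9
finger_force: 20.0
```

Request:
{"method": "servo_tool", "body": {"steps": [{"x": 0,"y": 0,"z": 0,"wx": 0,"wy": 0,"wz": 0,"fingers": 0.036},{"x": 0,"y": 0,"z": 0,"wx": 0,"wy": 0,"wz": 0,"fingers": 0.036},{"x": 0,"y": 0,"z": 0,"wx": 0,"wy": 0,"wz": 0,"fingers": 0.036}]}}

```text
time: 4.9
tcp_pos: [573.9, 82.7, 72.7]
orientation: [-3.131, -0.256, -0.003]
contact_force: [-0.5, -0.2, -1.9]
grip_width: 40.0
finger_force: 20.0
```

```bash
cat > m.py <<'E'
from h import *
from plant import vision,read_state
import sys
a=np.radians(99.2);U=np.array([[np.cos(a),np.sin(a)],[-np.sin(a),np.cos(a)]])
for n,c in(("scene",cloud),("side",cloud),("wrist",wcloud)):
    f=vision.grab_frame(n);np.savez(f"pics/{n}{sys.argv[1]}.npz",**f);P=c(f).reshape(-1,3);C=f["img"].reshape(-1,3).astype(int)
    Q=(P[:,:2]-[576.8,84.8])@U.T;z=P[:,2];sat=C.max(1)-C.min(1)
    def ext(name,k):
        if k.sum()>8: print(n,name,k.sum(),"x",np.percentile(Q[k,0],[2,98]).round(1),"y",np.percentile(Q[k,1],[2,98]).round(1),"z",np.percentile(z[k],[2,98]).round(0))
    near=(abs(Q[:,0])<35)&(abs(Q[:,1])<22)
    ext("rest",near&(abs(z-55)<2)&(C.min(1)>75)&(abs(Q[:,0])<17)&(abs(Q[:,1])<24))
    ext("cover",near&(z>60)&(z<99)&(C.min(1)>70)&(sat<45)&(Q[:,1]<-8))
    ext("top",near&(z>87)&(z<99)&(C.min(1)>70)&(sat<45))
    ext("socket",near&(z>93)&(z<110)&(C[:,0]-C[:,2]>50))
s=read_state();print(s['tcp_pos'],s['contact_force'],s['grip_width'],s['time'])
E
python3 m.py 3
```

```text
scene cover 172 x [-19.9  18.5] y [-20.7  -9.1] z [66. 99.]
scene top 188 x [-19.8  17.5] y [-20.4   4.7] z [88. 99.]
scene socket 13 x [-6.   3.1] y [ 3.5 14.9] z [ 99. 109.]
wrist cover 3606 x [-20.9  16.7] y [-19.7  -8.4] z [70. 99.]
wrist top 5369 x [-21.2  16.9] y [-19.5   4.7] z [88. 99.]
wrist socket 25 x [-4.8  0.6] y [3.7 5.4] z [ 97. 101.]
[573.65150891  82.68583675  72.66212024] [-0.12447753 -0.5307962  -1.21168049] 39.721274148497436 5.05
```

Request:
{"method": "servo_tool", "body": {"steps": [{"x": -0.0012,"y": 0,"z": 0.002,"wx": 0,"wy": 0,"wz": 0,"fingers": 0.036},{"x": -0.0012,"y": 0,"z": 0.005,"wx": 0,"wy": 0,"wz": 0,"fingers": 0.036},{"x": -0.0012,"y": 0,"z": 0.007,"wx": 0,"wy": 0,"wz": 0,"fingers": 0.036},{"x": -0.0012,"y": 0,"z": 0.007,"wx": 0,"wy": 0,"wz": 0,"fingers": 0.036},{"x": -0.0012,"y": 0,"z": 0.007,"wx": 0,"wy": 0,"wz": 0,"fingers": 0.036}]}}

```text
time: 5.55
tcp_pos: [571.5, 82.4, 64.5]
orientation: [3.131, 0.256, -0.001]
contact_force: [-0.9, -1.2, -1.3]
grip_width: 40.1
finger_force: 20.0
```

Request:
{"method": "servo_tool", "body": {"steps": [{"x": 0,"y": 0,"z": 0.001,"wx": 0,"wy": 0,"wz": 0,"fingers": 0.036},{"x": 0,"y": 0,"z": 0.001,"wx": 0,"wy": 0,"wz": 0,"fingers": 0.036}]}}

```text
time: 5.75
tcp_pos: [571.8, 82.4, 63.7]
orientation: [3.131, 0.256, 0.0]
contact_force: [0.1, -0.2, -1.7]
grip_width: 39.9
finger_force: 20.0
```

Request:
{"method": "servo_tool", "body": {"steps": [{"x": 0,"y": 0,"z": 0.001,"wx": 0,"wy": 0,"wz": 0,"fingers": 0.036},{"x": 0,"y": 0,"z": 0.001,"wx": 0,"wy": 0,"wz": 0,"fingers": 0.036}]}}

```text
time: 5.95
tcp_pos: [571.9, 82.4, 63.6]
orientation: [3.131, 0.256, 0.0]
contact_force: [-3.0, -0.2, 4.3]
grip_width: 39.9
finger_force: 20.0
```

Request:
{"method": "servo_tool", "body": {"steps": [{"x": 0,"y": 0,"z": 0.001,"wx": 0,"wy": 0,"wz": 0,"fingers": 0.036},{"x": 0,"y": 0,"z": 0.001,"wx": 0,"wy": 0,"wz": 0,"fingers": 0.036}]}}

```text
time: 6.15
tcp_pos: [571.9, 82.4, 63.5]
orientation: [3.131, 0.256, 0.0]
contact_force: [-5.2, -0.9, 11.0]
grip_width: 39.5
finger_force: 20.0
```

Contact with the rest. Ease off the push and release a few mm only, because the gap to the pivot boss is narrow.

Request:
{"method": "servo_tool", "body": {"steps": [{"x": 0,"y": 0,"z": -0.0012,"wx": 0,"wy": 0,"wz": 0,"fingers": 0.036},{"x": 0,"y": 0,"z": -0.0012,"wx": 0,"wy": 0,"wz": 0,"fingers": 0.042},{"x": 0,"y": 0,"z": -0.0012,"wx": 0,"wy": 0,"wz": 0,"fingers": 0.045},{"x": 0,"y": 0,"z": -0.0012,"wx": 0,"wy": 0,"wz": 0,"fingers": 0.045},{"x": 0,"y": 0,"z": -0.0012,"wx": 0,"wy": 0,"wz": 0,"fingers": 0.045}]}}

```text
time: 6.65
tcp_pos: [571.7, 82.4, 62.6]
orientation: [3.131, 0.256, -0.001]
contact_force: [-0.0, -0.5, -0.5]
grip_width: 44.9
finger_force: 0.0
```

Request:
{"method": "servo_tool", "body": {"steps": [{"x": 0,"y": 0,"z": -0.01,"wx": 0,"wy": 0,"wz": 0,"fingers": 0.045},{"x": 0,"y": 0,"z": -0.03,"wx": 0,"wy": 0,"wz": 0,"fingers": 0.045},{"x": 0,"y": 0,"z": -0.06,"wx": 0,"wy": 0,"wz": 0,"fingers": 0.045},{"x": 0,"y": 0,"z": -0.085,"wx": 0,"wy": 0,"wz": 0,"fingers": 0.045},{"x": 0,"y": 0,"z": -0.085,"wx": 0,"wy": 0,"wz": 0,"fingers": 0.045}]}}

```text
time: 7.15
tcp_pos: [575.1, 82.8, 153.1]
orientation: [-3.131, -0.256, -0.014]
contact_force: [0.5, 0.4, -0.1]
grip_width: 44.7
finger_force: 0.0
```

```bash
python3 m.py 4
python3 - <<'E'
from h import *
from plant import read_state
p=np.array([587.5,17.5]);a=np.radians(99.2);t=p-95*np.array([np.cos(a),np.sin(a)])
print(t,go([*t,150],9.2,read_state()))
a,b=load("wrist4")["img"],load("scene4")["img"][190:300,270:370]
cv2.imwrite("pics/v4.png",np.hstack([cv2.resize(a,(480,360)),cv2.resize(b,(320,352))[:360].copy() if 0 else cv2.resize(b,(320,360))])[:,:,::-1])
E
```

```text
scene cover 160 x [-19.7  18.7] y [-19.3 -11. ] z [62. 93.]
scene top 237 x [-19.9  18.4] y [-18.1  18.1] z [87. 93.]
scene socket 30 x [-5.9  4.7] y [ 5.5 16.8] z [ 95. 101.]
side cover 81 x [-9.3 21.1] y [-18.9  -8.5] z [61. 93.]
side top 110 x [-12.9  21.4] y [-18.3  18. ] z [87. 94.]
side socket 12 x [0.4 7.7] y [ 8.6 16. ] z [ 94. 101.]
wrist cover 1205 x [-21.   16.7] y [-21.5  -8.3] z [66. 90.]
wrist top 2049 x [-21.4  16.8] y [-17.5  18.8] z [88. 90.]
wrist socket 263 x [-7.8  3.6] y [ 5.5 17.2] z [94. 99.]
[571.29672647  82.35934961 147.49922226] [ 0.65815922 -0.45998541 -0.35243984] 44.77191076543615 7.3
[602.68871283 -76.27794518] ('shift', array([  5.2, 161.6,  -2.5]), 'turn', array([ -0. ,   0. , -89.9]), 'or', array([ 0. ,  0. , 90.1]), 'yaw now', np.float64(-80.7), 'q6', np.float64(1.51), 't', 7.3)
```

View pics/v4.png

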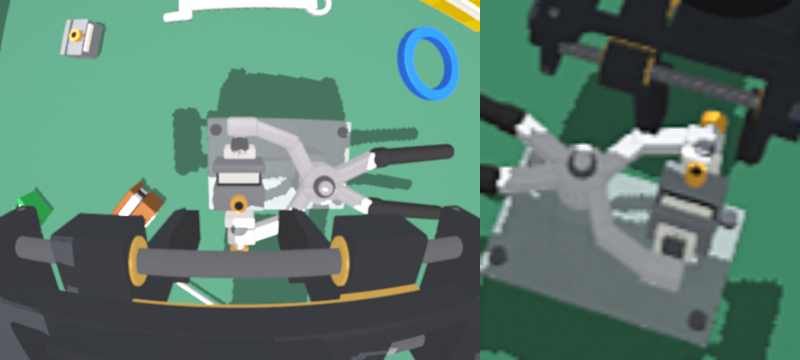

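The module stands upright and centred on the rest, between the pads. Now to the handles, with the fingers wide open.

Request:
{"method": "servo_tool", "body": {"steps": [{"x": 0.001,"y": 0.015,"z": 0,"wx": 0,"wy": 0,"wz": -8.2,"fingers": 0.06},{"x": 0.002,"y": 0.03,"z": 0,"wx": 0,"wy": 0,"wz": -16.4,"fingers": 0.07},{"x": 0.003,"y": 0.045,"z": 0,"wx": 0,"wy": 0,"wz": -24.6,"fingers": 0.086},{"x": 0.004,"y": 0.06,"z": 0,"wx": 0,"wy": 0,"wz": -32.8,"fingers": 0.086},{"x": 0.005,"y": 0.075,"z": 0,"wx": 0,"wy": 0,"wz": -41,"fingers": 0.086}]}}

```text
time: 7.8
tcp_pos: [587.4, 8.7, 145.5]
orientation: [-2.838, -1.344, 0.006]
contact_force: [0.0, -0.9, 0.8]
grip_width: 83.0
finger_force: 0.0
```

Run:
```python
from h import *
from plant import read_state
print(go([602.7,-76.3,145],9.2,read_state()))
```

```text
('shift', array([-56. ,  65.7,   0.5]), 'turn', array([ -0.2,   0.1, -48.5]), 'or', array([1.000e-01, 3.000e-01, 1.315e+02]), 'yaw now', np.float64(-39.3), 'q6', np.float64(0.66), 't', 7.8)
```

Request:
{"method": "servo_tool", "body": {"steps": [{"x": -0.011,"y": 0.013,"z": 0,"wx": 0,"wy": 0,"wz": -8.2,"fingers": 0.086},{"x": -0.022,"y": 0.026,"z": 0,"wx": 0,"wy": 0,"wz": -16.4,"fingers": 0.086},{"x": -0.033,"y": 0.039,"z": 0,"wx": 0,"wy": 0,"wz": -24.6,"fingers": 0.086},{"x": -0.045,"y": 0.053,"z": 0,"wx": 0,"wy": 0,"wz": -32.8,"fingers": 0.086},{"x": -0.056,"y": 0.066,"z": 0,"wx": 0,"wy": 0,"wz": -41,"fingers": 0.086}]}}

```text
time: 8.3
tcp_pos: [602.5, -76.6, 145.5]
orientation: [-2.187, -2.251, 0.004]
contact_force: [-0.7, 0.6, 0.6]
grip_width: 85.9
finger_force: 0.0
```

Request:
{"method": "servo_tool", "body": {"steps": [{"x": 0,"y": 0,"z": 0,"wx": 0,"wy": 0,"wz": -7.5,"fingers": 0.087},{"x": 0,"y": 0,"z": 0,"wx": 0,"wy": 0,"wz": -7.5,"fingers": 0.087},{"x": 0,"y": 0,"z": 0,"wx": 0,"wy": 0,"wz": -7.5,"fingers": 0.087}]}}

```text
time: 8.6
tcp_pos: [602.9, -75.8, 146.3]
orientation: [-2.046, -2.381, 0.002]
contact_force: [0.2, -0.4, 0.5]
grip_width: 87.2
finger_force: 0.0
```

Run:
```python
from h import *
from plant import read_state,vision
a=np.radians(99.2);U=np.array([[np.cos(a),np.sin(a)],[-np.sin(a),np.cos(a)]]);p=np.array([587.5,17.5])
for n,c in(("scene",cloud),("side",cloud),("wrist",wcloud)):
    f=vision.grab_frame(n);np.savez(f"pics/{n}5.npz",**f);P=c(f).reshape(-1,3);C=f["img"].reshape(-1,3).astype(int)
    Q=(P[:,:2]-p)@U.T;z=P[:,2]
    b=(np.hypot(*Q.T)<14)&(z>86)&(z<110);print(n,"boss",b.sum(),np.percentile(Q[b],[2,98],axis=0).mean(0).round(1))
    for lo,hi in((-80,-60),(-105,-85),(-130,-110)):
      for sg in(1,-1):
        k=(C.max(1)<85)&(z>70)&(z<92)&(Q[:,0]>lo)&(Q[:,0]<hi)&(sg*Q[:,1]>5)&(sg*Q[:,1]<50)
        if k.sum()>8:print(n,lo,hi,sg,k.sum(),np.percentile(Q[k,1],[3,97]).round(1),z[k].max().round(1))
s=read_state();print(s['tcp_pos'],s['grip_width'],(s['tcp_pos'][:2]-p)@U.T,go([602.7,-76.3,60],9.2,s))
cv2.imwrite("pics/w5.png",load("wrist5")["img"][:,:,::-1])
```

```text
scene boss 63 [-0.1 -0.5]
scene -80 -60 1 70 [16.6 30.2] 84.7
scene -80 -60 -1 75 [-31.9 -18.8] 83.4
scene -105 -85 1 50 [19.6 33.1] 83.6
scene -105 -85 -1 76 [-34.7 -21.9] 84.1
scene -130 -110 -1 74 [-37.3 -23.8] 84.1
side boss 34 [ 1.2 -0.3]
side -80 -60 1 27 [19.5 31.1] 84.8
side -80 -60 -1 30 [-31.9 -18.7] 83.7
side -105 -85 1 32 [21.2 34.1] 82.5
side -105 -85 -1 31 [-34.5 -21.2] 84.0
side -130 -110 1 29 [26.  36.9] 83.6
side -130 -110 -1 28 [-37.3 -23.6] 82.7
wrist boss 609 [-2.7  0.9]
wrist -80 -60 1 651 [17.4 32.1] 83.3
wrist -80 -60 -1 636 [-30.2 -15.7] 83.3
wrist -105 -85 1 593 [20.7 35.1] 81.9
wrist -105 -85 -1 566 [-33. -19.] 81.9
wrist -130 -110 1 515 [23.5 37.5] 82.6
wrist -130 -110 -1 523 [-35.6 -21.8] 82.3
[603.46531993 -75.56154747 147.27969804] 86.52194692042566 [-94.4169827   -0.88115555] ('shift', array([-0.6, -0.8, 87.3]), 'turn', array([-0.1, -0. , -0.4]), 'or', array([-0.000e+00,  1.000e-01,  1.796e+02]), 'yaw now', np.float64(8.8), 'q6', np.float64(-0.32), 't', 8.75)
```

View pics/w5.png

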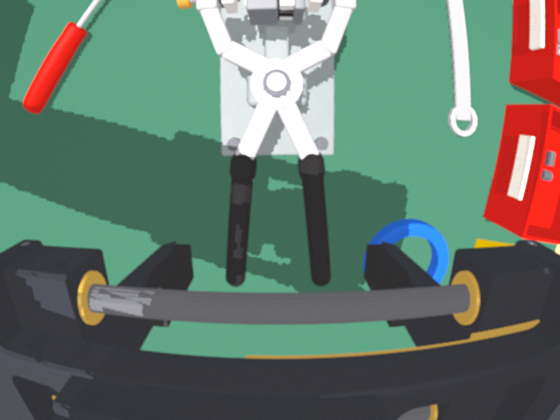

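The wrist view shows both handles, grips at (240,220) and (315,220), centred between the open fingers. Descend around them.

Request:
{"method": "servo_tool", "body": {"steps": [{"x": 0,"y": -0.0005,"z": 0.03,"wx": 0,"wy": 0,"wz": 0,"fingers": 0.087},{"x": 0,"y": -0.0005,"z": 0.06,"wx": 0,"wy": 0,"wz": 0,"fingers": 0.087},{"x": 0,"y": -0.0005,"z": 0.08,"wx": 0,"wy": 0,"wz": 0,"fingers": 0.087},{"x": 0,"y": -0.0005,"z": 0.09,"wx": 0,"wy": 0,"wz": 0,"fingers": 0.087},{"x": 0,"y": -0.0005,"z": 0.09,"wx": 0,"wy": 0,"wz": 0,"fingers": 0.078}]}}

```text
time: 9.25
tcp_pos: [602.0, -75.6, 56.2]
orientation: [-2.042, -2.384, 0.003]
contact_force: [0.8, -0.4, -0.4]
grip_width: 80.8
finger_force: 0.0
```

Request:
{"method": "servo_tool", "body": {"steps": [{"x": 0,"y": 0,"z": 0,"wx": 0,"wy": 0,"wz": 0,"fingers": 0.074},{"x": 0,"y": 0,"z": 0,"wx": 0,"wy": 0,"wz": 0,"fingers": 0.072},{"x": 0,"y": 0,"z": 0,"wx": 0,"wy": 0,"wz": 0,"fingers": 0.07},{"x": 0,"y": 0,"z": 0,"wx": 0,"wy": 0,"wz": 0,"fingers": 0.068},{"x": 0,"y": 0,"z": 0,"wx": 0,"wy": 0,"wz": 0,"fingers": 0.066}], "grip_force": 20}}

```text
time: 9.75
tcp_pos: [604.3, -76.6, 58.9]
orientation: [2.042, 2.384, 0.001]
contact_force: [-1.2, -1.9, 0.9]
grip_width: 66.4
finger_force: 1.6
```

Request:
{"method": "servo_tool", "body": {"steps": [{"x": 0,"y": 0,"z": 0,"wx": 0,"wy": 0,"wz": 0,"fingers": 0.065},{"x": 0,"y": 0,"z": 0,"wx": 0,"wy": 0,"wz": 0,"fingers": 0.0635},{"x": 0,"y": 0,"z": 0,"wx": 0,"wy": 0,"wz": 0,"fingers": 0.062},{"x": 0,"y": 0,"z": 0,"wx": 0,"wy": 0,"wz": 0,"fingers": 0.0605},{"x": 0,"y": 0,"z": 0,"wx": 0,"wy": 0,"wz": 0,"fingers": 0.059}]}}

```text
time: 10.25
tcp_pos: [603.4, -76.3, 58.0]
orientation: [2.044, 2.386, -0.0]
contact_force: [-0.6, -4.0, 1.7]
grip_width: 59.0
finger_force: 2.3
```

Request:
{"method": "servo_tool", "body": {"steps": [{"x": 0,"y": 0,"z": 0,"wx": 0,"wy": 0,"wz": 0,"fingers": 0.058},{"x": 0,"y": 0,"z": 0,"wx": 0,"wy": 0,"wz": 0,"fingers": 0.057},{"x": 0,"y": 0,"z": 0,"wx": 0,"wy": 0,"wz": 0,"fingers": 0.056}]}}

```text
time: 10.55
tcp_pos: [603.3, -76.3, 57.8]
orientation: [2.044, 2.386, -0.001]
contact_force: [0.7, -3.3, 2.2]
grip_width: 56.2
finger_force: 2.6
```

Request:
{"method": "servo_tool", "body": {"steps": [{"x": 0,"y": 0,"z": 0,"wx": 0,"wy": 0,"wz": 0,"fingers": 0.0555},{"x": 0,"y": 0,"z": 0,"wx": 0,"wy": 0,"wz": 0,"fingers": 0.055},{"x": 0,"y": 0,"z": 0,"wx": 0,"wy": 0,"wz": 0,"fingers": 0.0545}]}}

```text
time: 10.85
tcp_pos: [603.3, -76.3, 57.8]
orientation: [2.044, 2.386, -0.001]
contact_force: [0.2, -4.1, 1.0]
grip_width: 53.9
finger_force: 2.8
```

Request:
{"method": "servo_tool", "body": {"steps": [{"x": 0,"y": 0,"z": 0,"wx": 0,"wy": 0,"wz": 0,"fingers": 0.0535},{"x": 0,"y": 0,"z": 0,"wx": 0,"wy": 0,"wz": 0,"fingers": 0.053}]}}

```text
time: 11.05
tcp_pos: [603.3, -76.4, 57.8]
orientation: [2.044, 2.386, -0.001]
contact_force: [-0.4, -5.0, -0.1]
grip_width: 53.0
finger_force: 3.9
```

Request:
{"method": "servo_tool", "body": {"steps": [{"x": 0,"y": 0,"z": 0,"wx": 0,"wy": 0,"wz": 0,"fingers": 0.0525},{"x": 0,"y": 0,"z": 0,"wx": 0,"wy": 0,"wz": 0,"fingers": 0.052}]}}

```text
time: 11.25
tcp_pos: [603.5, -76.5, 57.8]
orientation: [2.043, 2.386, -0.0]
contact_force: [0.5, -6.3, 0.4]
grip_width: 52.0
finger_force: 8.2
```

Request:
{"method": "servo_tool", "body": {"steps": [{"x": 0,"y": 0,"z": 0,"wx": 0,"wy": 0,"wz": 0,"fingers": 0.0515},{"x": 0,"y": 0,"z": 0,"wx": 0,"wy": 0,"wz": 0,"fingers": 0.051}]}}

```text
time: 11.45
tcp_pos: [603.5, -76.5, 57.8]
orientation: [2.043, 2.386, -0.001]
contact_force: [0.2, -5.9, 0.3]
grip_width: 51.1
finger_force: 12.0
```

It's resisting: the pads touched at about 53.5 mm. From here I go slowly.

Request:
{"method": "servo_tool", "body": {"steps": [{"x": 0,"y": 0,"z": 0,"wx": 0,"wy": 0,"wz": 0,"fingers": 0.0505},{"x": 0,"y": 0,"z": 0,"wx": 0,"wy": 0,"wz": 0,"fingers": 0.05}]}}

```text
time: 11.65
tcp_pos: [603.6, -76.7, 57.8]
orientation: [2.043, 2.386, -0.001]
contact_force: [-0.3, -5.9, 0.2]
grip_width: 49.9
finger_force: 15.0
```

Request:
{"method": "servo_tool", "body": {"steps": [{"x": 0,"y": 0,"z": 0,"wx": 0,"wy": 0,"wz": 0,"fingers": 0.0495}]}}

```text
time: 11.75
tcp_pos: [603.6, -76.7, 57.8]
orientation: [2.043, 2.386, -0.001]
contact_force: [0.7, -5.6, -0.1]
grip_width: 49.8
finger_force: 16.1
```

Request:
{"method": "servo_tool", "body": {"steps": [{"x": 0,"y": 0,"z": 0,"wx": 0,"wy": 0,"wz": 0,"fingers": 0.049}]}}

```text
time: 11.85
tcp_pos: [603.6, -76.8, 57.8]
orientation: [2.043, 2.386, -0.001]
contact_force: [-0.4, -6.2, -0.7]
grip_width: 48.9
finger_force: 16.6
```

Request:
{"method": "servo_tool", "body": {"steps": [{"x": 0,"y": 0,"z": 0,"wx": 0,"wy": 0,"wz": 0,"fingers": 0.0485}]}}

```text
time: 11.95
tcp_pos: [603.6, -76.8, 57.8]
orientation: [2.043, 2.385, -0.001]
contact_force: [0.1, -6.6, -0.5]
grip_width: 48.8
finger_force: 16.4
```

Request:
{"method": "servo_tool", "body": {"steps": [{"x": 0,"y": 0,"z": 0,"wx": 0,"wy": 0,"wz": 0,"fingers": 0.048}]}}

```text
time: 12.05
tcp_pos: [603.7, -76.9, 57.8]
orientation: [2.042, 2.385, -0.001]
contact_force: [1.3, -6.6, 0.4]
grip_width: 48.4
finger_force: 14.7
```

Request:
{"method": "servo_tool", "body": {"steps": [{"x": 0,"y": 0,"z": 0,"wx": 0,"wy": 0,"wz": 0,"fingers": 0.0475}]}}

```text
time: 12.15
tcp_pos: [603.7, -77.0, 57.8]
orientation: [2.042, 2.385, -0.001]
contact_force: [0.4, -7.2, -1.0]
grip_width: 47.8
finger_force: 10.2
```

Request:
{"method": "servo_tool", "body": {"steps": [{"x": 0,"y": 0,"z": 0,"wx": 0,"wy": 0,"wz": 0,"fingers": 0.047}]}}

```text
time: 12.25
tcp_pos: [603.6, -76.8, 57.8]
orientation: [2.043, 2.385, -0.001]
contact_force: [-0.3, -5.2, 0.1]
grip_width: 47.2
finger_force: 3.0
```

The force dropped from 16.6 to 3 N, so the cover has clicked on. I stop here and let the handles open gently.

Request:
{"method": "servo_tool", "body": {"steps": [{"x": 0,"y": 0,"z": 0,"wx": 0,"wy": 0,"wz": 0,"fingers": 0.047},{"x": 0,"y": 0,"z": 0,"wx": 0,"wy": 0,"wz": 0,"fingers": 0.05},{"x": 0,"y": 0,"z": 0,"wx": 0,"wy": 0,"wz": 0,"fingers": 0.054},{"x": 0,"y": 0,"z": 0,"wx": 0,"wy": 0,"wz": 0,"fingers": 0.058},{"x": 0,"y": 0,"z": 0,"wx": 0,"wy": 0,"wz": 0,"fingers": 0.062}]}}

```text
time: 12.75
tcp_pos: [603.0, -74.9, 57.7]
orientation: [-2.043, -2.384, -0.001]
contact_force: [-0.3, 2.0, 0.5]
grip_width: 61.8
finger_force: 1.3
```

Request:
{"method": "servo_tool", "body": {"steps": [{"x": 0,"y": 0,"z": 0,"wx": 0,"wy": 0,"wz": 0,"fingers": 0.066},{"x": 0,"y": 0,"z": 0,"wx": 0,"wy": 0,"wz": 0,"fingers": 0.07},{"x": 0,"y": 0,"z": 0,"wx": 0,"wy": 0,"wz": 0,"fingers": 0.076},{"x": 0,"y": 0,"z": 0,"wx": 0,"wy": 0,"wz": 0,"fingers": 0.087},{"x": 0,"y": 0,"z": 0,"wx": 0,"wy": 0,"wz": 0,"fingers": 0.087}]}}

```text
time: 13.25
tcp_pos: [603.6, -76.3, 58.0]
orientation: [2.044, 2.385, 0.0]
contact_force: [0.9, -0.1, 0.2]
grip_width: 86.9
finger_force: 0.0
```

```bash
python3 m.py 6
python3 - <<'E'
from h import *
a,b=load("side6")["img"][170:270,220:320],load("scene6")["img"][200:300,270:370]
cv2.imwrite("pics/v6.png",np.hstack([cv2.resize(x,(400,400),interpolation=cv2.INTER_CUBIC) for x in(a,b)])[:,:,::-1])
E
```

```text
scene cover 144 x [-18.4  19.6] y [-11.5  -8.2] z [61. 92.]
scene top 226 x [-18.4  19.9] y [-10.5  18. ] z [87. 93.]
scene socket 31 x [-5.3  6. ] y [ 5.5 16.3] z [ 95. 101.]
side rest 22 x [-11.8  13.7] y [-20.7  19.9] z [53. 56.]
side cover 27 x [-16.6  22.5] y [-11.3  -8.1] z [62. 92.]
side top 139 x [-17.1  21.4] y [-10.4  18.7] z [87. 94.]
side socket 19 x [-2.6  7.9] y [ 6.3 15.9] z [ 94. 101.]
[603.51456644 -76.28378301  58.02247696] [ 0.81803964  0.0067323  -0.14134566] 86.69225883491248 13.4
```

View pics/v6.png

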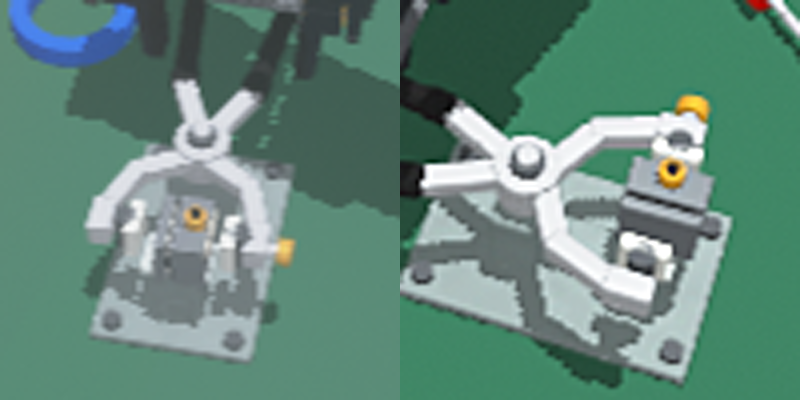

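The cover is on: the module is about 29 mm thick now, standing upright with both pads clear and the handles open. Retreat and hand in.

Request:
{"method": "servo_tool", "body": {"steps": [{"x": 0,"y": 0,"z": -0.02,"wx": 0,"wy": 0,"wz": 0,"fingers": 0.087},{"x": 0,"y": 0,"z": -0.05,"wx": 0,"wy": 0,"wz": 0,"fingers": 0.087},{"x": 0,"y": 0,"z": -0.09,"wx": 0,"wy": 0,"wz": 0,"fingers": 0.087},{"x": 0,"y": 0,"z": -0.12,"wx": 0,"wy": 0,"wz": 0,"fingers": 0.087},{"x": 0,"y": 0,"z": -0.12,"wx": 0,"wy": 0,"wz": 0,"fingers": 0.087}]}}

```text
time: 13.9
tcp_pos: [607.1, -76.8, 184.1]
orientation: [2.038, 2.379, 0.009]
contact_force: [0.3, -0.2, 0.8]
grip_width: 87.0
finger_force: 0.0
```

```bash
python3 -c "
from plant import arm
print(arm.hand_in())"
```

```text
the job is handed in; nothing more can be done
None
```

I handed the job in at about 14 s: the cover clicked on (handle force dropped from 16.6 to 3 N, and I stopped there), the handles are open, and the finished module stands upright on the rest.

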